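Seat the vial carrier on the shaker's locating pins and latch it

TASK

The vial carrier has been set down askew on the orbital shaker and is riding on top of the deck's two locating pins. With your fingertips, nudge the carrier plate along the deck until both of its holes drop over the pins and it lies flat, then push the red stud of the slide latch fully home so that the latch tongue covers the plate's far edge. Do not lift the carrier, keep off the vials and their block, and leave the other things on the bench where they are.

Things in the scene. Friction and masses are not known exactly. Their poses are not given: they have to be found in the camera images.
- shaker: Orbital shaker, white, fixed. Origin at table level under it; +z up, -x toward its sloped control panel, which roughly faces the robot, +x to the far side with the latch, +y left. Its flat dark deck has its top at z = 90 mm and spans x -102..126, y -137..137 mm. The housing is lower (72 mm) and spans x -184..130, y -150..150 mm.
- seat (a point): Centre of the carrier's seat on the deck, shaker (-20, 0, 90) mm: the carrier's origin lies here when seated, axes parallel to the shaker's. A white line 2 mm wide printed on the deck, just outside the plate's edges, marks the seated plate: shaker x -80..40, y -90..90 mm.
- pin_left (a point): Foot of the left locating pin, on the deck at shaker (12, 52, 90) mm. Brass pin, 10 mm diameter, 10 mm tall, top half a round (5 mm radius) nose. Hidden under the plate at first.
- pin_right (a point): Foot of the right locating pin, the same, at shaker (12, -52, 90) mm.
- carrier: Loose vial carrier, about 0.55 kg: bare aluminium plate 120 (x) x 180 (y) x 8 mm with two 12 mm through holes near its far edge. Origin: centre of its underside; +x to the far edge, +y left, +z up. At first it rides on the pin tips and its near edge, sloping about 0.1 rad, 11-18 mm short of its seat in x, up to 20 mm to either side, turned up to 0.07 rad. Slides when an edge is pushed with 3-12 N.
- hole_left (a point): Centre of the left hole at the plate's underside, carrier (32, 52, 0) mm. Seated, it coincides with pin_left.
- hole_right (a point): Centre of the right hole at the plate's underside, carrier (32, -52, 0) mm. Seated, it coincides with pin_right.
- vials: Blue block with ten white-capped vials, fixed to the carrier plate; not to be touched. Covers carrier x -48..8, y -65..65 mm, top 39 mm above the plate's underside. Origin: centre of its underside, carrier (-20, 0, 8) mm.
- latch (a joint): Travel of the slide latch in m: 0 open (as found), 0.040 home. It slides level toward the shaker's -x against about 1.5 N of friction and stays where left. Tongue 18 mm wide, 10 to 15 mm above the deck, tip at shaker x = 70 mm open, 30 mm home: it clears a seated plate by 2 mm; one riding on the pins stands too high. Its two rails: shaker x 60..122, y -16..16 mm, top 17 mm above the deck.
- latch_stud (a point): Top centre of the latch's upright red stud, 14 mm diameter, 42 mm above the deck; the red part is 16 mm tall, on a thinner 8 mm neck. At shaker (108, 0, 132) mm when open, (68, 0, 132) mm when home.
- bottle: Bystander: small amber bottle with blue cap, 24 mm wide, 40 mm tall, loose on the deck's far left corner, near shaker (95, 105) mm. Origin at its underside.
- jar: Bystander: open steel grinding jar, 60 mm wide, 55 mm tall, on the bench to the left of the shaker.
- jar_lid: Bystander: steel jar lid, 62 mm wide, 16 mm tall, on the bench.
- mortar: Bystander: dark green bowl, 90 mm wide, 45 mm tall, on the bench.
- petri: Bystander: clear dish of steel balls, 90 mm wide, 14 mm tall, on the bench.
- tube_rack: Bystander: clear rack of blue-capped tubes, 60 x 150 x 52 mm, on the bench to the right of the shaker.
There are look-alikes about, which are no part of the job. What is shaped like the carrier but brown, green or orange is not meant.

How it is judged:
By the outcome, as a careful person would: the job done as asked, in the order asked, and still so for the second after the job is handed in, with the robot touching nothing.
It also fails if it takes over 64 s, if anything falls off the work surface, if the arm or the gripper's body presses on something with over 40 N, if the wrist force passes 120 N, or if a joint passes its speed limit or range.

ROBOT

A 7-joint arm with a two-finger parallel gripper is mounted at the origin on the work surface. World frame = base frame: x ahead of the robot, y to its left, z up, the work surface at z = 0. Lengths are in mm, angles in rad, forces in N, time in s.
With the tool pointing down it reaches from about 425 to 875 mm from the base axis. Payload 4.7 kg.
Tool frame: the origin (TCP) lies at the very end of the fingers, on their centre line; the grasp point (between the pads) lies 19 mm behind it; z points along the fingers, y is the line along which they close (so a half turn about z gives the same grasp; the last joint's range is limited). The gripper opens to 85 mm and grips with 20 to 120 N. Pads are 22 mm wide; open, the fingers measure 114 mm over their backs; the gripper's body (76 mm by 85 mm) begins 54 mm behind the grasp point. The pads swing forward as they close: fully open they stand 13 mm farther back than shut.
Start: joints at [1.293, 0.321, -0.07, 1.45, 0.023, 1.371, -0.057], TCP at [186.969, -622.549, 231.349] pointing down, gripper open.
Joint ranges: [-2.86, 2.86], [-0.3, 2.09], [-1.38, 1.24], [0.06, 2.45], [-1.56, 4.7], [0.09, 2.05], [-2.69, 2.69]. Speed limits (rad/s): [2.57, 2.57, 3.14, 3.14, 3.14, 3.14, 3.14].

INTERFACE

Orientations are given as a unit quaternion [x, y, z, w].
In Python, from cell import ctrl gives the robot as it stands. The module is installed in compiled form; this text tells all that it offers.
- The arm moves only by the tool send_rows, never from a script. Its argument "targets" is a list of rows, each an object of numbers: "hand": the opening in per cent of the stroke, from 0 (shut) to 100 (fully open); "x", "y", "z": the shift along the tool's x, y, z in mm; "twist": the turn about the tool's z in degrees. A call has 1 to 20 rows; each row is the pose to reach, as a shift and turn from the pose commanded when the call began, along the tool's axes at that moment; what a row does not reach only later rows make up. A row lasts 1/12 s, in which the tool goes at most 41.7 mm and 7.16 degrees, less where a joint would pass 70% of its speed; a pose out of reach is approached as far as the arm can. A call with a gripper value outside its range is refused whole. The fingers move at their own pace and stop on an object; "force" is the grip in N (left out, the last holds). Time passes only in rows, so rows that repeat a pose let the fingers close. It gives the time, the measured TCP pose, the force, the opening and the grip force at its end, in the units of the state.
- ctrl.get_state(): the state, without advancing time (a new reading comes with each control period).
- ctrl.grab_frame(name): name is "side" or "top"; returns a dict with "img" (420x560x3 uint8, red, green, blue), "intrinsics" (3x3 intrinsics, pixels), "R" (3x3) and "t" (3): a world point X has camera coordinates R X + t. Camera axes: x right, y down, z forward; pixel columns grow to the right and rows downward; lengths in mm; the calibration is good to about 2 mm. A picture is of the moment at which its call begins. There is no depth.
- ctrl.job_done(): hands the job in; it is judged then, once.
The state is a dict: "time": time; "joints": joint angles; "joint_velocities": joint speeds; "joint_torque": joint torques, N m; "eef_pos": TCP position; "eef_rot": TCP orientation; "contact_force": force on the tool from outside, world axes, zero at the start; "wrist_torque": the same for the moment, N m; "grip_width": finger opening in mm; "finger_force": force on a finger pad.
Only numpy, scipy, OpenCV 4.12 (cv2) and the standard library are available. Lean on these libraries where they do the work, as an engineer would, in place of code of your own. Each camera call takes 0.05 s, during which the arm holds its last target. There are 200 camera calls.

## Working session

There is one attempt and no reset: what is moved stays moved. The work goes in short steps, Python scripts to look and compute and a tool call to move; the robot and the scene stay as the last step left them, time stands still between calls to the robot, and variables do not carry over. Pictures are saved under pics/ and viewed, at most 10 in all, crops included, and the job is handed in when it is done.

Besides the shell and the picture viewer there is one more tool, called after "Emit:" as name(argument=value, ...), one argument or row to a line, values as JSON. send_rows: Moves the arm, as the interface text tells. Its arguments: {"type":"object","properties":{"targets":{"type":"array"},"force":{"type":"number"}},"required":["targets"]}

```bash
mkdir -p pics; cat > h.py <<'E'
import numpy as np, cv2
from cell import ctrl
def grab(n):
    f=ctrl.grab_frame(n); return f['img'],np.array(f['intrinsics']),np.array(f['R']),np.array(f['t']).ravel()
def ray(f,u,v,z):
    _,K,R,t=f; d=R.T@np.linalg.solve(K,[u,v,1.]); c=-R.T@t
    return c+d*(z-c[2])/d[2]
def proj(f,X):
    _,K,R,t=f; p=K@(R@np.array(X,float)+t); return p[:2]/p[2]
def save(f,n,crop=None,s=1):
    im=f[0][:,:,::-1]
    if crop: a,b,c,d=crop; im=im[b:d,a:c]
    cv2.imwrite('pics/'+n,cv2.resize(im,None,fx=s,fy=s,interpolation=cv2.INTER_CUBIC))
E
python3 - <<'E'
from h import *
for n in('top','side'):
    f=grab(n); save(f,n+'0.png',None,1.4); print(n,(-f[2].T@f[3]).round(),f[1][0,0],f[2].round(2).tolist())
s=ctrl.get_state();print(s['eef_pos'],s['eef_rot'],s['time'],s['grip_width'])
E
```

```text
top [ 363.   10. 1023.] 391.95681705575953 [[-0.0, -1.0, 0.04], [-0.99, -0.0, -0.13], [0.14, -0.03, -0.99]]
side [ 401. 1014. 1143.] 544.1765655645194 [[-1.0, -0.05, -0.01], [-0.03, 0.71, -0.7], [0.04, -0.7, -0.71]]
[ 186.80993673 -622.07694212  230.33420866] [ 9.89371311e-01  1.45408669e-01 -1.74294274e-04 -8.34770752e-04] 0.1 85.16784427868255
```

View pics/top0.png

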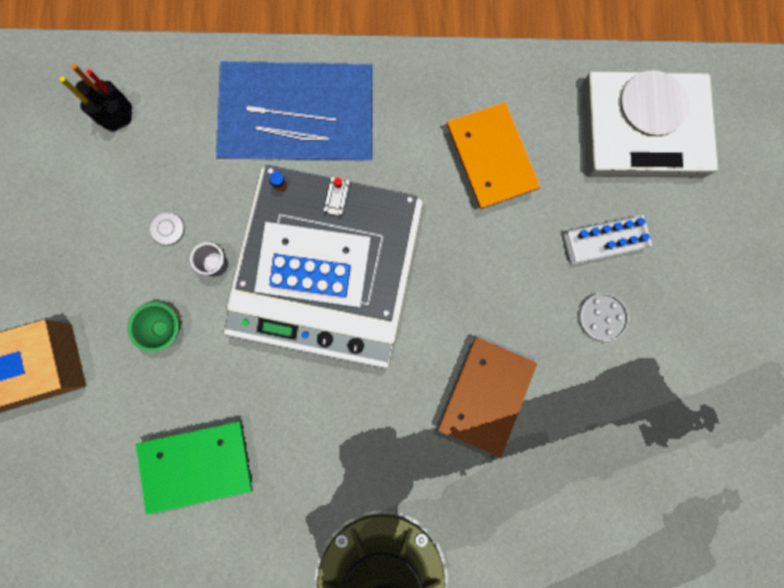

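View pics/side0.png

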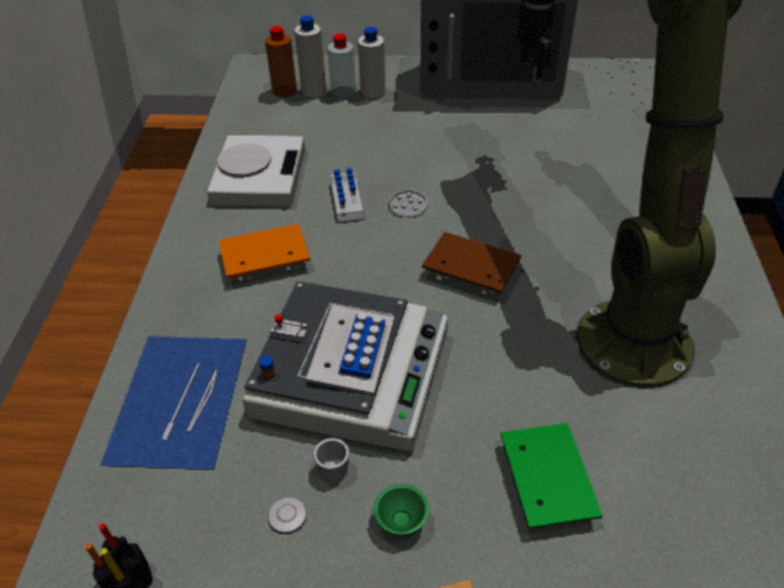

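Top view (1.4x): the aluminium carrier with its blue vial block is on the shaker at (313,265). The look-alikes are orange (493,155), brown (487,397) and green (194,467). I choose the one on the shaker. The stud is at (338,182) and the bottle at (277,180). Next, a close crop to check.

```bash
python3 - <<'E'
from h import *
t=grab('top'); s=grab('side')
a=cv2.resize(t[0][110:270,155:310,::-1],None,fx=2.58,fy=2.58*1,interpolation=cv2.INTER_CUBIC)
b=cv2.resize(s[0][195:325,170:325,::-1],None,fx=2.58,fy=2.58,interpolation=cv2.INTER_CUBIC)
b=cv2.copyMakeBorder(b,0,a.shape[0]-b.shape[0],0,0,cv2.BORDER_CONSTANT)
cv2.imwrite('pics/c.png',np.hstack([a,b])); print(a.shape)
for n,f in(('top',t),('side',s)):
    hsv=cv2.cvtColor(f[0],cv2.COLOR_RGB2HSV)
    # deck hull
    m=((hsv[...,2]<95)&(hsv[...,1]<60)).astype(np.uint8)
    k,l,st,c=cv2.connectedComponentsWithStats(m)
    p=(218,180) if n=='top' else (205,250)
    for i in range(1,k):
        if st[i,4]>1500: print(n,'dark',st[i],c[i].round())
    red=((hsv[...,1]>150)&((hsv[...,0]<6)|(hsv[...,0]>174))&(hsv[...,2]>120)).astype(np.uint8)
    k,l,st,c=cv2.connectedComponentsWithStats(red)
    for i in range(1,k):
        if st[i,4]>8: print(n,'red',st[i],c[i].round(1))
E
```

```text
(413, 400, 3)
top dark [ 219  240  136  159 5026] [280. 335.]
top dark [ 358  256  155   71 4928] [435. 292.]
top red [62 50  4  4 12] [63.4 51.2]
top red [239 127   5   6  25] [241.  129.4]
side dark [    0     0   472   290 40975] [167.  69.]
side dark [ 473    0   87  187 6408] [536.  73.]
side dark [ 298  110  230  173 7381] [395. 212.]
side dark [ 174  201  118   98 4363] [227. 250.]
side dark [ 170  230  154  100 3091] [247. 302.]
side red [193  18   9   5  34] [196.9  20. ]
side red [238  24   9   4  32] [242.   25.5]
side red [196 224   5   4  14] [198.2 225.6]
side red [ 71 374   4   4  14] [ 72.5 375.5]
```

View pics/c.png

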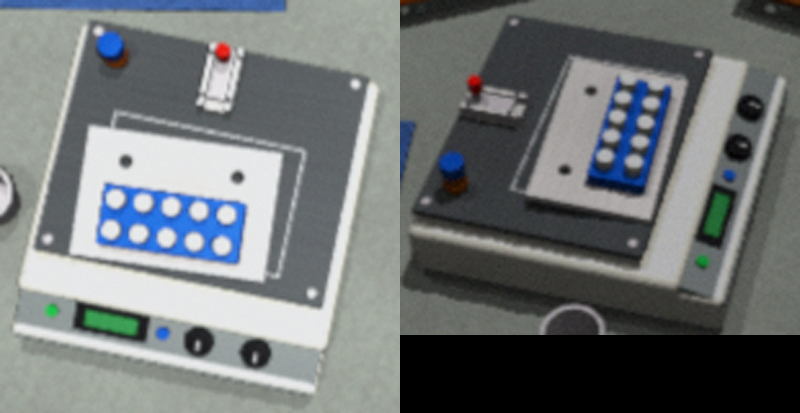

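```bash
cat > m.py <<'E'
from h import *
def blobs(f,P,r=5):
    # centroid of bright (or dark) spot around each pixel
    g=cv2.cvtColor(f[0],cv2.COLOR_RGB2GRAY).astype(float);o=[]
    for u,v,s in P:
        x0,y0=int(round(u)),int(round(v)); w=g[y0-r:y0+r+1,x0-r:x0+r+1]*s
        w=np.clip(w-np.median(w)-0.3*(w.max()-np.median(w)),0,None)
        Y,X=np.mgrid[y0-r:y0+r+1,x0-r:x0+r+1]; o.append(((w*X).sum()/w.sum(),(w*Y).sum()/w.sum()))
    return np.array(o)
E
python3 - <<'E'
from m import *
T=lambda L:[(x/2.58+155,y/2.58+110) for x,y in L]
S=lambda L:[((x-400)/2.58+170,y/2.58+195) for x,y in L]
t=grab('top'); s=grab('side')
def fit(A,B):
    A=np.array(A)[:,:2];B=np.array(B)[:,:2];a=A.mean(0);b=B.mean(0);H=(A-a).T@(B-b);th=np.arctan2(H[0,1]-H[1,0],np.trace(H))
    R=np.array([[np.cos(th),-np.sin(th)],[np.sin(th),np.cos(th)]]);return R,b-R@a,th,np.linalg.norm((A-a)@R.T+b-B,axis=1).round(1)
scr={}
for n,f,C,sc,ln,ho,pc,st in(('top',t,T,[(98,31),(355,84),(47,239),(311,293)],[(116,112),(305,152),(279,276)],[(126,161),(238,177)],[(90,126),(281,152),(265,280),(70,253)],(241,129.4)),
 ('side',s,S,[(427,201),(514,22),(633,243),(699,54)],[(513,190),(570,57)],[(565,170),(591,91)],[(526,203),(572,57),(686,77),(650,219)],(198.2,225.6))):
    q=blobs(f,[(u,v,1) for u,v in C(sc)],4); W=np.array([ray(f,u,v,90) for u,v in q])
    c=W.mean(0); print(n,'screws',W[:,:2].round(1).tolist(),'c',c[:2].round(1))
    print(' dirs',[ (np.arctan2(*(a[:2])[::-1])+ (0)).round(3) for a in (W[0]-W[2],W[1]-W[3],W[0]-W[1],W[2]-W[3])],[np.linalg.norm(a).round(1) for a in (W[0]-W[2],W[1]-W[3],W[0]-W[1],W[2]-W[3])])
    L=np.array([ray(f,u,v,90) for u,v in C(ln)]);M=np.array([(41,91),(41,-91),(-81,-91)][:len(L)])
    R,o,th,e=fit(M,L);print(' line fit',o.round(1),th.round(4),e,' c from line',(o+R@[12,0]).round(1))
    hq=blobs(f,[(u,v,-1) for u,v in C(ho)],3)
    print(' holes',[ray(f,u,v,107)[:2].round(1).tolist() for u,v in hq])
    g=cv2.cvtColor(f[0],cv2.COLOR_RGB2GRAY); pq=np.array(C(pc),np.float32).reshape(-1,1,2)
    pq=cv2.cornerSubPix(g,pq,(3,3),(-1,-1),(3,30,.01)).reshape(-1,2)
    zz=[110,110,98,98]
    P=np.array([ray(f,u,v,z)[:2] for (u,v),z in zip(pq,zz)])
    print(' plate',P.round(1).tolist()); R,o,th,e=fit([(60,90),(60,-90),(-60,-90),(-60,90)],P);print('  pose',o.round(1),th.round(4),e)
    print(' stud',ray(f,*st,128)[:2].round(1))
E
```

```text
top screws [[714.0, 196.3], [661.4, -52.4], [511.6, 238.8], [460.7, -8.4]] c [586.9  93.6]
 dirs [np.float64(-0.207), np.float64(-0.216), np.float64(1.363), np.float64(1.368)] [np.float64(206.8), np.float64(205.5), np.float64(254.3), np.float64(252.3)]
 line fit [574.9  95.3] -0.2014 [0.3 0.8 0.7]  c from line [586.6  92.9]
 holes [[583.1, 164.0], [568.7, 61.3]]
 plate [[616.3, 197.7], [591.6, 20.4], [472.4, 37.9], [495.6, 215.1]]
  pose [544.  117.8] -0.1376 [1.2 0.5 1.1 1.3]
 stud [681.7  74.9]
side screws [[713.9, 194.5], [664.2, -54.3], [511.3, 237.5], [458.4, -11.1]] c [586.9  91.7]
 dirs [np.float64(-0.209), np.float64(-0.207), np.float64(1.374), np.float64(1.361)] [np.float64(207.1), np.float64(210.3), np.float64(253.7), np.float64(254.2)]
 line fit [572.6  99. ] -0.1929 [0.1 0.1]  c from line [584.4  96.7]
 holes [[581.8, 166.4], [567.1, 63.3]]
 plate [[611.6, 211.1], [592.4, 17.0], [470.9, 37.0], [492.2, 212.3]]
  pose [541.8 119.4] -0.1028 [8.4 6.7 2.2 2.9]
 stud [681.7  72.2]
```

```bash
cat > g.py <<'E'
from h import *
from scipy.spatial.transform import Rotation as Ro
O=np.array([575.2,95.4,0]); TH=-0.206
RS=Ro.from_euler('z',TH).as_matrix()
def toS(p): return RS.T@(np.array(p)-O)
def toW(p): return RS@np.array(p,float)+O
def shift(w):
    s=ctrl.get_state(); T=Ro.from_quat(s['eef_rot']).as_matrix(); return (T.T@(np.array(w)-s['eef_pos'])).round(1)
def st():
    s=ctrl.get_state(); T=Ro.from_quat(s['eef_rot']).as_matrix()
    print('t',round(s['time'],2),'S',toS(s['eef_pos']).round(1),'yawx',np.arctan2(T[1,0],T[0,0]).round(4),'Fsh',(RS.T@s['contact_force']).round(1),'w',round(s['grip_width'],1))
E
python3 - <<'E'
from g import *
st(); print(shift([480,-250,230]), shift(toW([-37,135,200])), toW([-37,135,94]))
E
```

```text
t 0.3 S [-233.2 -782.   231. ] yawx 0.2918 Fsh [-0.2  0.2  0.7] w 85.4
[ 387.8 -272.3    1.1] [ 610.3 -712.    31.4] [566.59601973 235.11389166  94.        ]
```

Emit:
send_rows(
  targets=[
    {"hand": 0,"x": 388,"y": -272,"z": 0,"twist": 14},
    {"hand": 0,"x": 388,"y": -272,"z": 0,"twist": 14},
    {"hand": 0,"x": 388,"y": -272,"z": 0,"twist": 14},
    {"hand": 0,"x": 388,"y": -272,"z": 0,"twist": 14},
    {"hand": 0,"x": 388,"y": -272,"z": 0,"twist": 14},
    {"hand": 0,"x": 388,"y": -272,"z": 0,"twist": 14},
    {"hand": 0,"x": 388,"y": -272,"z": 0,"twist": 14},
    {"hand": 0,"x": 388,"y": -272,"z": 0,"twist": 14},
    {"hand": 0,"x": 388,"y": -272,"z": 0,"twist": 14},
    {"hand": 0,"x": 388,"y": -272,"z": 0,"twist": 14},
    {"hand": 0,"x": 388,"y": -272,"z": 0,"twist": 14},
    {"hand": 0,"x": 388,"y": -272,"z": 0,"twist": 14},
  ],
)

```text
time: 1.3
eef_pos: [484.2, -243.4, 231.8]
eef_rot: [1.0, 0.028, 0.001, -0.001]
contact_force: [0.6, 0.4, -0.2]
grip_width: 0.1
finger_force: 0.0
```

```bash
python3 - <<'E'
from g import *
st(); print(shift(toW([-37,135,180])))
E
```

```text
t 1.3 S [ -19.7 -350.3  231.8] yawx 0.056 Fsh [ 0.5  0.5 -0.2] w 0.1
[ 108.9 -473.1   53.2]
```

Emit:
send_rows(
  targets=[
    {"hand": 0,"x": 55,"y": -237,"z": 0,"twist": 15},
    {"hand": 0,"x": 55,"y": -237,"z": 0,"twist": 15},
    {"hand": 0,"x": 55,"y": -237,"z": 0,"twist": 15},
    {"hand": 0,"x": 55,"y": -237,"z": 0,"twist": 15},
    {"hand": 0,"x": 55,"y": -237,"z": 0,"twist": 15},
    {"hand": 0,"x": 55,"y": -237,"z": 0,"twist": 15},
    {"hand": 0,"x": 109,"y": -473,"z": 10,"twist": 15},
    {"hand": 0,"x": 109,"y": -473,"z": 10,"twist": 15},
    {"hand": 0,"x": 109,"y": -473,"z": 10,"twist": 15},
    {"hand": 0,"x": 109,"y": -473,"z": 10,"twist": 15},
    {"hand": 0,"x": 109,"y": -473,"z": 10,"twist": 15},
    {"hand": 0,"x": 109,"y": -473,"z": 10,"twist": 15},
    {"hand": 0,"x": 109,"y": -473,"z": 53,"twist": 15},
    {"hand": 0,"x": 109,"y": -473,"z": 53,"twist": 15},
    {"hand": 0,"x": 109,"y": -473,"z": 53,"twist": 15},
  ],
)

```text
time: 2.55
eef_pos: [565.3, 226.4, 176.1]
eef_rot: [0.994, -0.107, -0.002, 0.001]
contact_force: [0.7, -0.1, 0.9]
grip_width: -0.1
finger_force: 0.0
```

```bash
python3 - <<'E'
from g import *
st(); print(shift(toW([-37,135,95])))
E
```

```text
t 2.55 S [-36.5 126.2 176.1] yawx -0.2137 Fsh [0.7 0.  0.9] w -0.1
[-0.2 -9.  81.1]
```

Emit:
send_rows(
  targets=[
    {"hand": 0,"z": 30},
    {"hand": 0,"z": 50},
    {"hand": 0,"z": 50},
    {"hand": 0,"z": 50},
  ],
)

```text
schema error: expected keys hand, x, y, z, twist
```

```bash
python3 - <<'E'
from g import *
st(); print(shift(toW([-37,133,95])))
E
```

```text
t 2.55 S [-36.5 126.2 176.1] yawx -0.2137 Fsh [0.7 0.  0.9] w -0.1
[-0.2 -7.  81.1]
```

Emit:
send_rows(
  targets=[
    {"hand": 0,"x": 0,"y": 0,"z": 30,"twist": 0},
    {"hand": 0,"x": 0,"y": 0,"z": 50,"twist": 0},
    {"hand": 0,"x": 0,"y": 0,"z": 50,"twist": 0},
    {"hand": 0,"x": 0,"y": 0,"z": 50,"twist": 0},
  ],
)

```text
time: 2.88
eef_pos: [567.4, 225.8, 129.3]
eef_rot: [0.994, -0.108, 0.0, 0.0]
contact_force: [0.3, -0.0, 0.6]
grip_width: -0.2
finger_force: 0.0
```

```bash
python3 - <<'E'
from g import *
st(); print(shift(toW([-37,133,95])))
E
```

```text
t 2.88 S [-34.3 126.  129.3] yawx -0.2166 Fsh [0.3 0.  0.6] w -0.2
[-2.8 -6.9 34.3]
```

Emit:
send_rows(
  targets=[
    {"hand": 0,"x": -2,"y": -5,"z": 10,"twist": -0.6},
    {"hand": 0,"x": -2,"y": -5,"z": 34,"twist": -0.6},
    {"hand": 0,"x": -2,"y": -5,"z": 34,"twist": -0.6},
    {"hand": 0,"x": -2,"y": -5,"z": 34,"twist": -0.6},
    {"hand": 0,"x": -2,"y": 0,"z": 34,"twist": -0.6},
    {"hand": 0,"x": -2,"y": 2,"z": 34,"twist": -0.6},
    {"hand": 0,"x": -2,"y": 4,"z": 34,"twist": -0.6},
    {"hand": 0,"x": -2,"y": 4,"z": 34,"twist": -0.6},
  ],
)

```text
time: 3.55
eef_pos: [564.6, 223.0, 95.2]
eef_rot: [0.995, -0.102, 0.001, 0.0]
contact_force: [-0.3, 0.0, 0.3]
grip_width: 0.3
finger_force: 0.0
```

```bash
python3 - <<'E'
from g import *
st(); f=grab('top');save(f,'a.png',(155,110,310,270),3.5)
E
```

```text
t 3.55 S [-36.5 122.7  95.2] yawx -0.2049 Fsh [-0.3 -0.1  0.3] w 0.3
```

View pics/a.png

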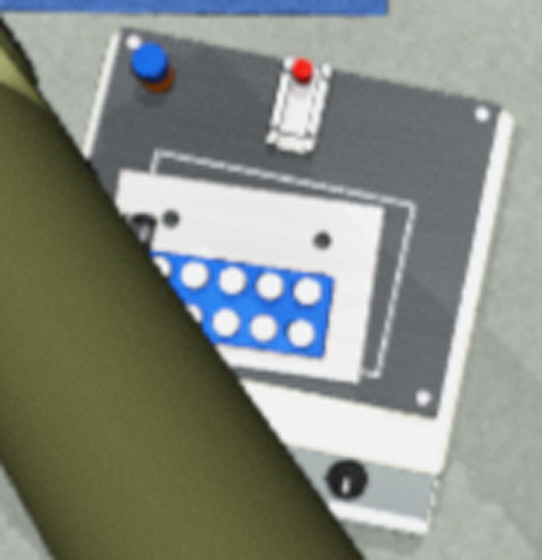

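The arm hides the plate's left side. Both holes can still be tracked, at crop (171,218) and (322,240), and there's no contact yet. I'll push on toward -y.

Emit:
send_rows(
  targets=[
    {"hand": 0,"x": 0,"y": 1,"z": 0,"twist": 0},
    {"hand": 0,"x": 0,"y": 2,"z": 0,"twist": 0},
    {"hand": 0,"x": 0,"y": 3,"z": 0,"twist": 0},
    {"hand": 0,"x": 0,"y": 4,"z": 0,"twist": 0},
    {"hand": 0,"x": 0,"y": 5,"z": 0,"twist": 0},
    {"hand": 0,"x": 0,"y": 6,"z": 0,"twist": 0},
    {"hand": 0,"x": 0,"y": 7,"z": 0,"twist": 0},
    {"hand": 0,"x": 0,"y": 8,"z": 0,"twist": 0},
    {"hand": 0,"x": 0,"y": 9,"z": 0,"twist": 0},
    {"hand": 0,"x": 0,"y": 10,"z": 0,"twist": 0},
    {"hand": 0,"x": 0,"y": 10,"z": 0,"twist": 0},
  ],
)

```text
time: 4.52
eef_pos: [561.9, 213.7, 94.3]
eef_rot: [0.995, -0.102, -0.0, 0.0]
contact_force: [0.7, 2.1, 0.5]
grip_width: -0.3
finger_force: 1.1
```

```bash
cat >> g.py <<'E'
from m import blobs
def holes(f,guess,z=107):
    q=blobs(f,[(u,v,-1) for u,v in guess],4); q=blobs(f,[(u,v,-1) for u,v in q],3)
    W=np.array([ray(f,u,v,z) for u,v in q]); d=W[0]-W[1]
    print('px',q.round(1).tolist(),'sep',np.linalg.norm(d[:2]).round(1),'relyaw',(np.arctan2(-d[0],d[1])-TH).round(3),'err to go (shaker)',(np.array([12,0])-toS(W.mean(0))[:2]).round(1))
E
python3 - <<'E'
from g import *
st(); f=grab('top');holes(f,[(155+171/3.5,110+218/3.5),(155+322/3.5,110+240/3.5)])
E
```

```text
t 4.52 S [-37.2 113.   94.3] yawx -0.204 Fsh [0.2 2.2 0.5] w -0.3
px [[202.1, 173.9], [249.3, 179.4]] sep 112.8 relyaw 0.093 err to go (shaker) [ 18.2 -14.7]
```

Emit:
send_rows(
  targets=[
    {"hand": 0,"x": 0,"y": 1,"z": 0,"twist": 0},
    {"hand": 0,"x": 0,"y": 2,"z": 0,"twist": 0},
    {"hand": 0,"x": 0,"y": 3,"z": 0,"twist": 0},
    {"hand": 0,"x": 0,"y": 4,"z": 0,"twist": 0},
    {"hand": 0,"x": 0,"y": 5,"z": 0,"twist": 0},
    {"hand": 0,"x": 0,"y": 6,"z": 0,"twist": 0},
    {"hand": 0,"x": 0,"y": 7,"z": 0,"twist": 0},
    {"hand": 0,"x": 0,"y": 8,"z": 0,"twist": 0},
    {"hand": 0,"x": 0,"y": 9,"z": 0,"twist": 0},
    {"hand": 0,"x": 0,"y": 9,"z": 0,"twist": 0},
  ],
)

```text
time: 5.4
eef_pos: [560.0, 204.6, 94.2]
eef_rot: [0.995, -0.102, -0.0, 0.0]
contact_force: [0.3, 2.2, -0.5]
grip_width: 0.3
finger_force: 0.9
```

```bash
python3 - <<'E'
from g import *
st(); f=grab('top');save(f,'b.png',(155,110,310,270),3.5)
E
```

```text
t 5.4 S [-37.2 103.8  94.2] yawx -0.2042 Fsh [-0.2  2.2 -0.5] w 0.3
```

View pics/b.png

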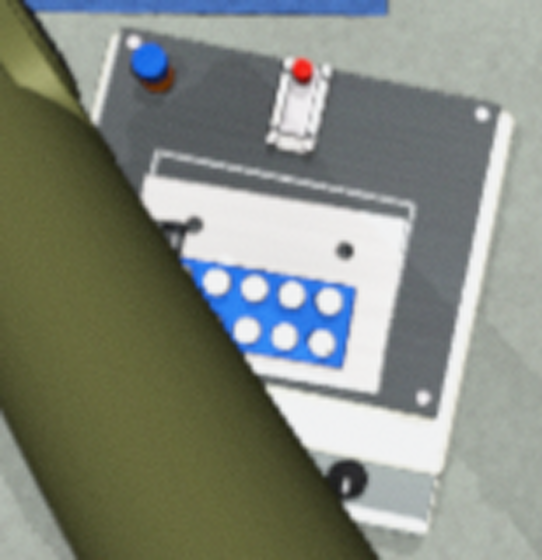

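Plate pushed right, with its holes now at crop (195,224) and (345,250). It looks nearly parallel to the white line. I'll back off and measure.

Emit:
send_rows(
  targets=[
    {"hand": 0,"x": 0,"y": -6,"z": 0,"twist": 0},
    {"hand": 0,"x": 0,"y": -12,"z": -10,"twist": 0},
    {"hand": 0,"x": 0,"y": -12,"z": -50,"twist": 0},
    {"hand": 0,"x": 0,"y": -12,"z": -85,"twist": 0},
    {"hand": 0,"x": 0,"y": -12,"z": -85,"twist": 0},
    {"hand": 0,"x": 0,"y": -12,"z": -85,"twist": 0},
  ],
)

```text
time: 5.95
eef_pos: [564.0, 218.0, 182.6]
eef_rot: [0.995, -0.102, 0.002, -0.001]
contact_force: [-0.1, 0.4, -0.2]
grip_width: 0.1
finger_force: 0.0
```

```bash
python3 - <<'E'
from g import *
st(); 
f=grab('top');holes(f,[(155+195/3.5,110+224/3.5),(155+345/3.5,110+250/3.5)])
g=grab('side');
W=[toW([12-14,y,107]) for y in(52,-52)]
holes(g,[proj(g,w) for w in W])
print(shift(toW([-125,0,182])))
E
```

```text
t 5.95 S [-36.  117.7 182.6] yawx -0.2036 Fsh [-0.2  0.4 -0.2] w 0.1
px [[210.0, 173.6], [253.3, 181.2]] sep 104.2 relyaw 0.035 err to go (shaker) [17.1 -0.5]
px [[234.3, 250.3], [243.5, 223.9]] sep 92.3 relyaw 0.056 err to go (shaker) [9.2 7. ]
[-87.8 115.9  -2.7]
```

Emit:
send_rows(
  targets=[
    {"hand": 100,"x": -30,"y": 39,"z": 0,"twist": 0},
    {"hand": 100,"x": -60,"y": 78,"z": 0,"twist": 0},
    {"hand": 100,"x": -92,"y": 116,"z": 0,"twist": 0},
    {"hand": 100,"x": -92,"y": 116,"z": 0,"twist": 0},
    {"hand": 100,"x": -92,"y": 116,"z": 0,"twist": 0},
    {"hand": 100,"x": -92,"y": 116,"z": 35,"twist": 0},
    {"hand": 100,"x": -92,"y": 116,"z": 65,"twist": 0},
    {"hand": 100,"x": -92,"y": 116,"z": 80,"twist": 0},
    {"hand": 100,"x": -92,"y": 116,"z": 80,"twist": 0},
    {"hand": 100,"x": -92,"y": 116,"z": 80,"twist": 0},
  ],
)

```text
time: 6.88
eef_pos: [448.2, 122.3, 98.3]
eef_rot: [0.995, -0.101, -0.002, -0.0]
contact_force: [0.3, 0.6, 0.1]
grip_width: 85.3
finger_force: 0.0
```

```bash
python3 - <<'E'
from g import *
st(); f=grab('side');save(f,'d.png',(170,180,340,330),4)
for y in (50,-50): print([((proj(f,toW([-125,y,z]))-[170,180])*4).round() for z in (80,93,102)])
E
```

```text
t 6.88 S [-129.9    0.3   98.3] yawx -0.2031 Fsh [0.1 0.6 0.1] w 85.3
[array([447., 360.]), array([446., 346.]), array([446., 337.])]
[array([486., 243.]), array([486., 229.]), array([486., 220.])]
```

View pics/d.png

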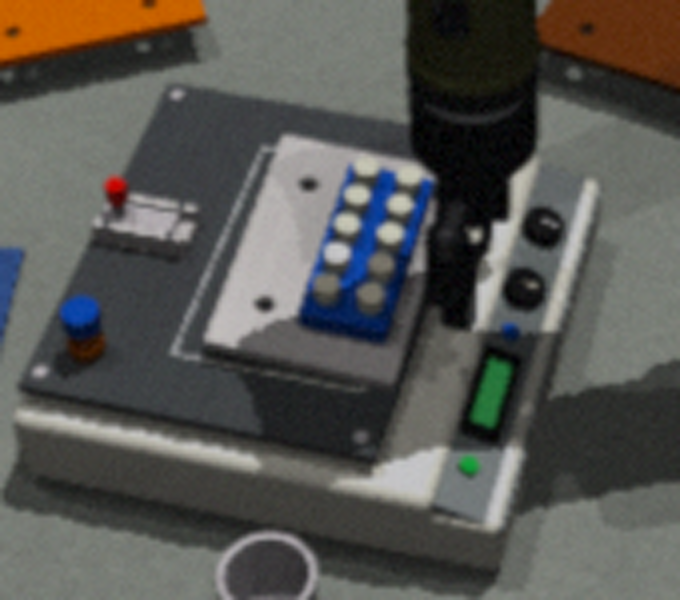

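The left fingertip's end is at crop (457,323), about 112 mm high, which agrees with TCP +13. I'll lower 18 mm and approach the near edge.

Emit:
send_rows(
  targets=[
    {"hand": 100,"x": 0,"y": 0,"z": 10,"twist": 0},
    {"hand": 100,"x": 0,"y": 0,"z": 18,"twist": 0},
    {"hand": 100,"x": 6,"y": 0,"z": 18,"twist": 0},
    {"hand": 100,"x": 10,"y": 0,"z": 18,"twist": 0},
    {"hand": 100,"x": 13,"y": 0,"z": 18,"twist": 0},
    {"hand": 100,"x": 15,"y": 0,"z": 18,"twist": 0},
    {"hand": 100,"x": 17,"y": 0,"z": 18,"twist": 0},
    {"hand": 100,"x": 18,"y": 0,"z": 18,"twist": 0},
    {"hand": 100,"x": 19,"y": 0,"z": 18,"twist": 0},
    {"hand": 100,"x": 20,"y": 0,"z": 18,"twist": 0},
    {"hand": 100,"x": 21,"y": 0,"z": 18,"twist": 0},
    {"hand": 100,"x": 22,"y": 0,"z": 18,"twist": 0},
    {"hand": 100,"x": 23,"y": 0,"z": 18,"twist": 0},
    {"hand": 100,"x": 24,"y": 0,"z": 18,"twist": 0},
    {"hand": 100,"x": 24,"y": 0,"z": 18,"twist": 0},
  ],
)

```text
time: 8.18
eef_pos: [471.5, 118.0, 81.2]
eef_rot: [0.995, -0.101, -0.001, -0.0]
contact_force: [-4.6, 2.2, 3.5]
grip_width: 85.2
finger_force: 2.3
```

```bash
python3 - <<'E'
from g import *
st(); f=grab('side')
holes(f,[(170+264/4,180+302/4),(170+309/4,180+184/4)])
E
```

```text
t 8.18 S [-106.1    0.9   81.2] yawx -0.2026 Fsh [-4.9  1.2  3.5] w 85.2
px [[234.5, 255.3], [246.4, 225.1]] sep 105.3 relyaw 0.02 err to go (shaker) [16.5 -1.8]
```

Emit:
send_rows(
  targets=[
    {"hand": 100,"x": 1,"y": 0,"z": 0,"twist": 0},
    {"hand": 100,"x": 2,"y": 0,"z": 0,"twist": 0},
    {"hand": 100,"x": 3,"y": 0,"z": 0,"twist": 0},
    {"hand": 100,"x": 4,"y": 0,"z": 0,"twist": 0},
    {"hand": 100,"x": 5,"y": 0,"z": 0,"twist": 0},
    {"hand": 100,"x": 6,"y": 0,"z": 0,"twist": 0},
    {"hand": 100,"x": 7,"y": 0,"z": 0,"twist": 0},
    {"hand": 100,"x": 8,"y": 0,"z": 0,"twist": 0},
    {"hand": 100,"x": 9,"y": 0,"z": 0,"twist": 0},
    {"hand": 100,"x": 9,"y": 0,"z": 0,"twist": 0},
  ],
)

```text
time: 9.07
eef_pos: [480.7, 115.3, 81.1]
eef_rot: [0.995, -0.102, -0.001, 0.0]
contact_force: [-4.1, 1.0, 2.7]
grip_width: 85.1
finger_force: 2.1
```

```bash
python3 - <<'E'
from g import *
st(); f=grab('side')
W=[toW([12-7,y,107]) for y in(52,-52)]
holes(f,[proj(f,w) for w in W])
f=grab('top');save(f,'e.png',(155,110,310,270),3.5)
holes(f,[proj(f,w) for w in W])
E
```

```text
t 9.07 S [-96.6   0.2  81.1] yawx -0.2039 Fsh [-4.3  0.2  2.7] w 85.1
px [[231.0, 253.9], [243.5, 223.9]] sep 105.4 relyaw 0.009 err to go (shaker) [7.1 0.4]
px [[208.6, 169.1], [255.7, 177.6]] sep 113.8 relyaw 0.03 err to go (shaker) [ 7.1 -1.6]
```

View pics/e.png

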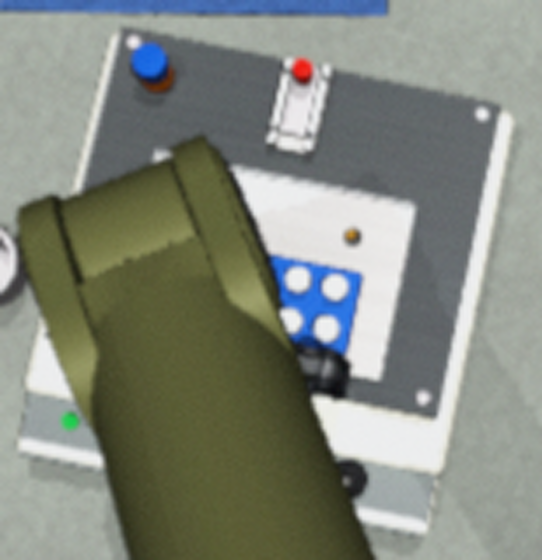

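The brass tip is showing in the right hole, crop (352,236). About 6–7 mm to go.

Emit:
send_rows(
  targets=[
    {"hand": 100,"x": 1,"y": 0,"z": 0,"twist": 0},
    {"hand": 100,"x": 2,"y": 0,"z": 0,"twist": 0},
    {"hand": 100,"x": 3,"y": 0,"z": 0,"twist": 0},
    {"hand": 100,"x": 4,"y": 0,"z": 0,"twist": 0},
    {"hand": 100,"x": 5,"y": 0,"z": 0,"twist": 0},
    {"hand": 100,"x": 5.5,"y": 0,"z": 0,"twist": 0},
    {"hand": 100,"x": 6,"y": 0,"z": 0,"twist": 0},
    {"hand": 100,"x": 6,"y": 0,"z": 0,"twist": 0},
  ],
)

```text
time: 9.83
eef_pos: [486.1, 114.6, 81.1]
eef_rot: [0.995, -0.101, -0.001, -0.0]
contact_force: [-5.4, 2.8, 2.6]
grip_width: 85.4
finger_force: 3.2
```

```bash
python3 - <<'E'
from g import *
st(); f=grab('side');save(f,'f.png',(170,200,320,312),4.5)
for z in (98,108): print([((proj(f,toW([40,y,z]))-[170,200])*4.5).round() for y in (90,-90)])
E
```

```text
t 9.83 S [-91.1   0.6  81.1] yawx -0.2031 Fsh [-5.9  1.6  2.6] w 85.4
[array([192., 292.]), array([295.,  64.])]
[array([190., 281.]), array([294.,  52.])]
```

View pics/f.png

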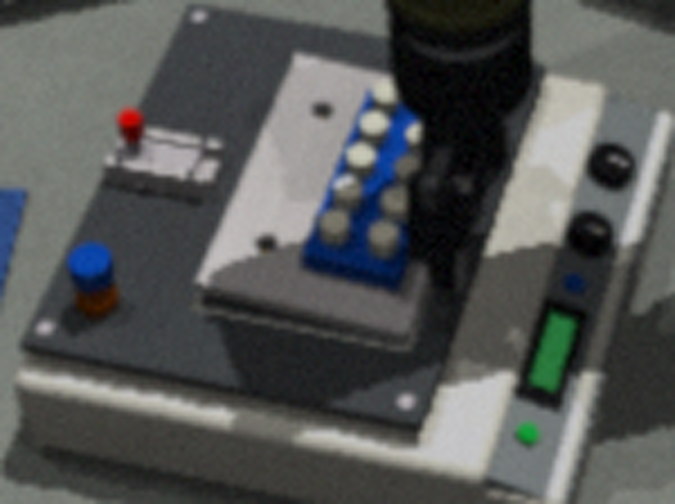

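Far-left plate corner is at crop (200,281). Seated it would be at (192,292), so the plate is still riding, a few mm short. I'll keep on slowly.

Emit:
send_rows(
  targets=[
    {"hand": 100,"x": 0.5,"y": 0,"z": 0,"twist": 0},
    {"hand": 100,"x": 1,"y": 0,"z": 0,"twist": 0},
    {"hand": 100,"x": 1.5,"y": 0,"z": 0,"twist": 0},
    {"hand": 100,"x": 2,"y": 0,"z": 0,"twist": 0},
    {"hand": 100,"x": 2,"y": 0,"z": 0,"twist": 0},
  ],
)

```text
time: 10.3
eef_pos: [486.9, 114.6, 81.0]
eef_rot: [0.995, -0.101, -0.002, 0.0]
contact_force: [-9.3, 3.9, 5.7]
grip_width: 85.5
finger_force: 4.9
```

```bash
python3 - <<'E'
from g import *
st(); f=grab('side')
W=[toW([12-3,y,106]) for y in(52,-52)]
holes(f,[proj(f,w) for w in W],106)
E
```

```text
t 10.3 S [-90.3   0.7  81. ] yawx -0.2027 Fsh [-9.8  1.9  5.7] w 85.5
px [[228.6, 254.0], [241.0, 224.0]] sep 105.4 relyaw 0.014 err to go (shaker) [ 0.8 -0.5]
```

```bash
python3 - <<'E'
from g import *
for n in('side','top'):
    f=grab(n)
    for z in (98,101,107): print(n,z,[proj(f,toW([12,y,z])).round(1).tolist() for y in (52,-52)])
    q=blobs(f,[(*proj(f,toW([12,y,102])),-1) for y in (52,-52)],3); print(q.round(1).tolist())
    g=cv2.cvtColor(f[0],cv2.COLOR_RGB2GRAY)
    # plate far edge along centre line offset y=-35 in shaker x: brightness profile at z=98
    for y in (70,-75): print(y,[int(g[tuple(proj(f,toW([x,y,98])).round().astype(int)[::-1])]) for x in range(30,52,2)])
E
```

```text
side 98 [[228.5, 255.6], [241.2, 226.1]]
side 101 [[228.4, 254.8], [241.1, 225.3]]
side 107 [[228.2, 253.2], [240.9, 223.8]]
[[228.6, 254.0], [241.0, 224.0]]
70 [95, 105, 135, 166, 172, 173, 173, 135, 66, 64, 64]
-75 [163, 163, 163, 164, 164, 163, 150, 103, 103, 73, 63]
top 98 [[212.6, 167.0], [255.0, 176.0]]
top 101 [[212.5, 166.7], [254.9, 175.7]]
top 107 [[212.1, 166.1], [254.8, 175.1]]
[[210.6, 166.9], [256.1, 174.3]]
70 [53, 53, 60, 86, 93, 90, 90, 90, 86, 84, 84]
-75 [233, 233, 232, 233, 233, 233, 223, 166, 107, 107, 103]
```

```bash
python3 - <<'E'
from g import *
I=[]
for n in('top','side'):
    f=grab(n)
    for y in (-52,52):
        u,v=proj(f,toW([12,y,104])).round().astype(int)
        I.append(cv2.resize(f[0][v-12:v+13,u-14:u+15,::-1],(380,290),interpolation=cv2.INTER_NEAREST)); 
cv2.imwrite('pics/g.png',np.vstack([np.hstack(I[:2]),np.hstack(I[2:])]))
E
```

```text
(no output)
```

View pics/g.png

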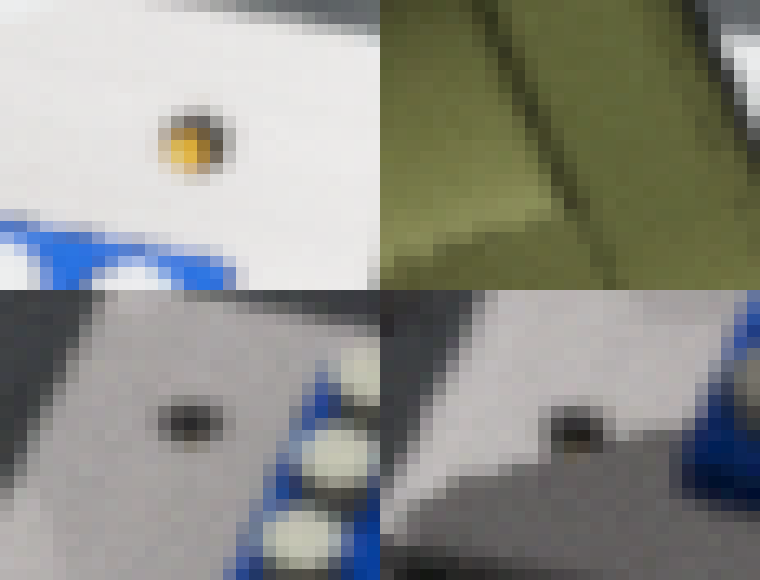

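Top view, right hole: the pin tip sits left of and slightly below the hole centre. So the plate is about 2 mm too far right and a touch too far in +x. I'll back off and nudge it left from its right edge.

Emit:
send_rows(
  targets=[
    {"hand": 100,"x": -6,"y": 0,"z": 0,"twist": 0},
    {"hand": 100,"x": -20,"y": 0,"z": 0,"twist": 0},
    {"hand": 100,"x": -30,"y": 0,"z": -20,"twist": 0},
    {"hand": 100,"x": -30,"y": 0,"z": -60,"twist": 0},
    {"hand": 0,"x": -30,"y": 0,"z": -100,"twist": 0},
    {"hand": 0,"x": -30,"y": 0,"z": -100,"twist": 0},
  ],
)

```text
time: 11.05
eef_pos: [465.4, 120.2, 189.2]
eef_rot: [0.995, -0.102, 0.008, -0.001]
contact_force: [1.3, 0.6, -1.0]
grip_width: 63.7
finger_force: 0.0
```

```bash
python3 - <<'E'
from g import *
st(); f=grab('top')
h=cv2.cvtColor(f[0],cv2.COLOR_RGB2HSV)
def brass(f):
  h=cv2.cvtColor(f[0],cv2.COLOR_RGB2HSV); g=cv2.cvtColor(f[0],cv2.COLOR_RGB2GRAY).astype(float)
  for y in(52,-52):
    u,v=proj(f,toW([12,y,103])).round().astype(int); r=5
    H=h[v-r:v+r+1,u-r:u+r+1].astype(float);Y,X=np.mgrid[v-r:v+r+1,u-r:u+r+1]
    w=((H[...,0]>8)&(H[...,0]<32))*np.clip(H[...,1]-60,0,None)*H[...,2]
    G=g[v-r:v+r+1,u-r:u+r+1]; d=np.clip(np.median(G)-12-G,0,None); d=(d>0)*1.
    print('pin',((w*X).sum()/w.sum()).round(2),((w*Y).sum()/w.sum()).round(2),'hole',((d*X).sum()/d.sum()).round(2),((d*Y).sum()/d.sum()).round(2),d.sum(),proj(f,toW([12,y,100])).round(1))
brass(f); save(f,'raw.png')
print(shift(toW([-30,-126,182])))
E
```

```text
t 11.05 S [-112.6    1.8  189.2] yawx -0.2048 Fsh [ 1.1  0.8 -1. ] w 63.7
pin 208.16 168.72 hole 211.51 166.98 53.0 [212.5 166.8]
pin 254.9 175.32 hole 255.35 174.82 34.0 [254.9 175.8]
[ 83.7 127.    4.9]
```

Emit:
send_rows(
  targets=[
    {"hand": 0,"x": 22,"y": 32,"z": 0,"twist": 0},
    {"hand": 0,"x": 44,"y": 64,"z": 0,"twist": 0},
    {"hand": 0,"x": 70,"y": 96,"z": 0,"twist": 0},
    {"hand": 0,"x": 85,"y": 125,"z": 0,"twist": 0},
    {"hand": 0,"x": 85,"y": 125,"z": 0,"twist": 0},
    {"hand": 0,"x": 85,"y": 125,"z": 30,"twist": 0},
    {"hand": 0,"x": 85,"y": 125,"z": 60,"twist": 0},
    {"hand": 0,"x": 85,"y": 125,"z": 60,"twist": 0},
    {"hand": 0,"x": 85,"y": 125,"z": 60,"twist": 0},
  ],
)

```text
time: 11.85
eef_pos: [516.3, -20.3, 119.8]
eef_rot: [0.995, -0.102, -0.002, 0.0]
contact_force: [-0.6, 0.2, 0.4]
grip_width: -0.1
finger_force: 0.0
```

```bash
cat >> g.py <<'E'
def brass(f):
  h=cv2.cvtColor(f[0],cv2.COLOR_RGB2HSV); g=cv2.cvtColor(f[0],cv2.COLOR_RGB2GRAY).astype(float)
  for y in(52,-52):
    u,v=proj(f,toW([12,y,103])).round().astype(int); r=5
    H=h[v-r:v+r+1,u-r:u+r+1].astype(float);Y,X=np.mgrid[v-r:v+r+1,u-r:u+r+1]
    w=((H[...,0]>8)&(H[...,0]<32))*np.clip(H[...,1]-60,0,None)*H[...,2]+1e-9
    G=g[v-r:v+r+1,u-r:u+r+1]; d=(G<np.median(G)-12)*1.
    print('pin',((w*X).sum()/w.sum()).round(2),((w*Y).sum()/w.sum()).round(2),'hole',((d*X).sum()/d.sum()).round(2),((d*Y).sum()/d.sum()).round(2),d.sum(),proj(f,toW([12,y,100])).round(1))
E
python3 - <<'E'
from g import *
st(); f=grab('top'); brass(f); save(f,'raw.png')
print(shift(toW([-15,-113,96])))
E
```

```text
t 11.85 S [ -34.  -125.3  119.8] yawx -0.2041 Fsh [-0.6  0.1  0.4] w -0.1
pin 212.46 166.6 hole 212.7 166.09 33.0 [212.5 166.8]
pin 254.79 175.31 hole 257.44 174.91 54.0 [254.9 175.8]
[ 17.6 -11.7  25.5]
```

```bash
python3 - <<'E'
from g import *
f=grab('side'); 
q=blobs(f,[(*proj(f,toW([12,y,102])),-1) for y in (52,-52)],4); print(q.round(1).tolist()); brass(f)
I=f[0][200:300,180:292,::-1]; cv2.imwrite('pics/h.png',cv2.resize(I,None,fx=5.5,fy=5.5,interpolation=cv2.INTER_CUBIC))
for z in (98,108): print([((proj(f,toW([40,y,z]))-[180,200])*5.5).round() for y in (90,-90)],((proj(f,toW([-80,90,98]))-[180,200])*5.5).round())
E
```

```text
[[228.5, 253.6], [241.0, 224.4]]
pin 228.0 254.0 hole 228.58 253.46 26.0 [228.4 255.1]
pin 241.0 225.0 hole 240.88 224.41 17.0 [241.1 225.6]
[array([180., 357.]), array([306.,  79.])] [437. 409.]
[array([178., 343.]), array([304.,  64.])] [437. 409.]
```

View pics/h.png

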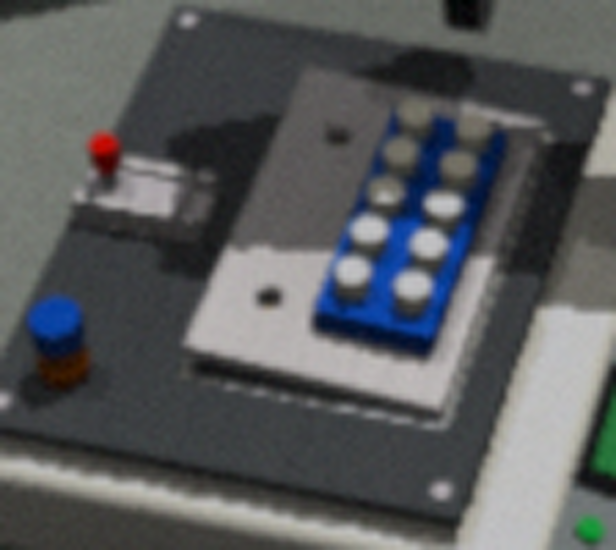

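Still raised at the far end: far-left corner at crop (186,345), where seated would be (180,357). The near-left corner (437,413) is in place. Now I'll nudge +y from the right edge.

Emit:
send_rows(
  targets=[
    {"hand": 0,"x": 18,"y": 0,"z": 10,"twist": 0},
    {"hand": 0,"x": 18,"y": 0,"z": 25,"twist": 0},
    {"hand": 0,"x": 18,"y": -6,"z": 25,"twist": 0},
    {"hand": 0,"x": 18,"y": -12,"z": 25,"twist": 0},
    {"hand": 0,"x": 18,"y": -16,"z": 25,"twist": 0},
    {"hand": 0,"x": 18,"y": -18,"z": 25,"twist": 0},
    {"hand": 0,"x": 18,"y": -20,"z": 25,"twist": 0},
    {"hand": 0,"x": 18,"y": -21,"z": 25,"twist": 0},
    {"hand": 0,"x": 18,"y": -22,"z": 25,"twist": 0},
    {"hand": 0,"x": 18,"y": -22,"z": 25,"twist": 0},
  ],
)

```text
time: 12.78
eef_pos: [539.8, -2.0, 96.5]
eef_rot: [0.995, -0.102, 0.0, 0.0]
contact_force: [-0.1, 0.3, -0.1]
grip_width: 0.2
finger_force: 0.0
```

```bash
cat >> g.py <<'E'
def chk():
    st(); brass(grab('top')); f=grab('side'); q=blobs(f,[(*proj(f,toW([12,y,102])),-1) for y in (52,-52)],4); print('side',q.round(1).tolist(),'seated',[proj(f,toW([12,y,98])).round(1).tolist() for y in (52,-52)])
E
python3 -c "
from g import *
chk()"
```

```text
t 12.78 S [ -14.7 -102.6   96.5] yawx -0.2038 Fsh [-0.1  0.3 -0.1] w 0.2
pin 212.48 166.59 hole 212.65 166.26 31.0 [212.5 166.8]
pin 256.35 174.53 hole 253.12 176.02 52.0 [254.9 175.8]
side [[228.5, 253.6], [241.0, 224.2]] seated [[228.5, 255.6], [241.2, 226.1]]
```

Emit:
send_rows(
  targets=[
    {"hand": 0,"x": 0,"y": -0.5,"z": 0,"twist": 0},
    {"hand": 0,"x": 0,"y": -1,"z": 0,"twist": 0},
    {"hand": 0,"x": 0,"y": -1.5,"z": 0,"twist": 0},
    {"hand": 0,"x": 0,"y": -2,"z": 0,"twist": 0},
    {"hand": 0,"x": 0,"y": -2,"z": 0,"twist": 0},
  ],
)

```text
time: 13.3
eef_pos: [540.2, 0.0, 96.3]
eef_rot: [0.995, -0.102, -0.0, -0.0]
contact_force: [0.5, -0.3, -0.5]
grip_width: 0.0
finger_force: 0.0
```

```bash
python3 -c "
from g import *
chk()"
```

```text
t 13.3 S [ -14.8 -100.5   96.3] yawx -0.2038 Fsh [ 0.6 -0.2 -0.5] w 0.0
pin 212.37 167.12 hole 212.41 167.28 29.0 [212.5 166.8]
pin 255.64 174.51 hole 254.53 176.32 53.0 [254.9 175.8]
side [[228.4, 255.0], [241.2, 225.6]] seated [[228.5, 255.6], [241.2, 226.1]]
```

The side view shows the holes dropped about 1.4 px (~5 mm), now concentric with the pins. I'll retreat and verify that it lies flat.

Emit:
send_rows(
  targets=[
    {"hand": 0,"x": 0,"y": 8,"z": 0,"twist": 0},
    {"hand": 0,"x": 0,"y": 14,"z": -20,"twist": 0},
    {"hand": 0,"x": 0,"y": 14,"z": -60,"twist": 0},
    {"hand": 0,"x": 0,"y": 14,"z": -95,"twist": 0},
    {"hand": 0,"x": 0,"y": 14,"z": -95,"twist": 0},
    {"hand": 0,"x": 0,"y": 14,"z": -95,"twist": 0},
  ],
)

```text
time: 13.9
eef_pos: [538.8, -14.5, 193.7]
eef_rot: [0.995, -0.102, 0.003, 0.0]
contact_force: [0.1, 0.8, -0.0]
grip_width: 0.3
finger_force: 0.0
```

```bash
cat > chk2.py <<'E'
from g import *
chk(); f=grab('side'); g=cv2.cvtColor(f[0],cv2.COLOR_RGB2GRAY).astype(np.float32)
def prof(P):
    q=np.array([proj(f,p) for p in P],np.float32); return cv2.remap(g,q[None,:,0].copy(),q[None,:,1].copy(),cv2.INTER_LINEAR)[0].astype(int).tolist()
for x in (30,0,-30,-70): print('left edge x',x,prof([toW([x,y,98]) for y in range(80,104,2)]))
for y in (75,40,-40,-75): print('far edge y',y,prof([toW([x,y,98]) for x in range(30,52,2)]))
for y in (75,-75): print('near',y,prof([toW([x,y,98]) for x in range(-92,-70,2)]))
E
python3 chk2.py
```

```text
t 13.9 S [ -13.1 -115.   193.7] yawx -0.2045 Fsh [-0.   0.8 -0. ] w 0.3
pin 212.36 167.12 hole 213.71 166.85 41.0 [212.5 166.8]
pin 254.98 175.71 hole 255.17 173.0 54.0 [254.9 175.8]
side [[227.7, 252.0], [240.7, 226.5]] seated [[228.5, 255.6], [241.2, 226.1]]
left edge x 30 [176, 177, 178, 176, 169, 145, 109, 67, 72, 80, 86, 75]
left edge x 0 [170, 171, 171, 167, 159, 146, 99, 73, 76, 96, 105, 81]
left edge x -30 [175, 177, 175, 170, 159, 127, 80, 66, 64, 76, 75, 70]
left edge x -70 [176, 175, 175, 170, 156, 116, 76, 58, 61, 73, 77, 72]
far edge y 75 [177, 179, 174, 162, 137, 101, 68, 62, 61, 60, 59]
far edge y 40 [91, 90, 89, 85, 70, 51, 35, 27, 30, 31, 29]
far edge y -40 [88, 88, 88, 87, 80, 63, 42, 35, 31, 29, 29]
far edge y -75 [86, 87, 85, 83, 76, 65, 50, 38, 37, 42, 45]
near 75 [61, 62, 70, 85, 103, 122, 153, 172, 178, 176, 177]
near -75 [51, 51, 58, 80, 98, 107, 109, 126, 139, 143, 143]
```

The left and far edges read at the seated position and the left edge is level along its length, so the plate is down. I'll confirm with a light touch on the bare plate at shaker (26, 0).

Emit:
send_rows(
  targets=[
    {"hand": 0,"x": 20,"y": -30,"z": 0,"twist": 0},
    {"hand": 0,"x": 39,"y": -65,"z": 0,"twist": 0},
    {"hand": 0,"x": 39,"y": -100,"z": 0,"twist": 0},
    {"hand": 0,"x": 39,"y": -115,"z": 0,"twist": 0},
    {"hand": 0,"x": 39,"y": -115,"z": 35,"twist": 0},
    {"hand": 0,"x": 39,"y": -115,"z": 70,"twist": 0},
    {"hand": 0,"x": 39,"y": -115,"z": 85,"twist": 0},
    {"hand": 0,"x": 39,"y": -115,"z": 88,"twist": 0},
    {"hand": 0,"x": 39,"y": -115,"z": 90,"twist": 0},
    {"hand": 0,"x": 39,"y": -115,"z": 90,"twist": 0},
  ],
)

```text
time: 14.88
eef_pos: [598.0, 90.8, 100.1]
eef_rot: [0.995, -0.102, -0.001, 0.0]
contact_force: [0.4, 0.1, -0.1]
grip_width: 0.2
finger_force: 0.0
```

```bash
python3 -c "
from g import *
st()"
```

```text
t 14.88 S [2.330e+01 1.000e-01 1.001e+02] yawx -0.2037 Fsh [ 0.4  0.2 -0.1] w 0.2
```

Emit:
send_rows(
  targets=[
    {"hand": 0,"x": 0,"y": 0,"z": 1,"twist": 0},
    {"hand": 0,"x": 0,"y": 0,"z": 2,"twist": 0},
    {"hand": 0,"x": 0,"y": 0,"z": 3,"twist": 0},
    {"hand": 0,"x": 0,"y": 0,"z": 3,"twist": 0},
  ],
)

```text
time: 15.22
eef_pos: [598.9, 90.8, 98.5]
eef_rot: [0.995, -0.102, 0.0, 0.0]
contact_force: [0.1, -0.4, 0.6]
grip_width: 0.0
finger_force: 0.0
```

```bash
python3 -c "
from g import *
st()"
```

```text
t 15.22 S [24.1  0.3 98.5] yawx -0.204 Fsh [ 0.2 -0.4  0.6] w 0.0
```

The fingertip is only just touching at z = 98.5, so the plate lies flat with its top at 98. Next, the stud from its far side.

Emit:
send_rows(
  targets=[
    {"hand": 0,"x": 0,"y": 0,"z": -40,"twist": 0},
    {"hand": 0,"x": 0,"y": 0,"z": -75,"twist": 0},
    {"hand": 0,"x": 35,"y": 0,"z": -75,"twist": 0},
    {"hand": 0,"x": 70,"y": 0,"z": -75,"twist": 0},
    {"hand": 0,"x": 105,"y": 0,"z": -75,"twist": 0},
    {"hand": 0,"x": 120,"y": 0,"z": -75,"twist": 0},
    {"hand": 0,"x": 120,"y": 0,"z": -75,"twist": 0},
    {"hand": 0,"x": 120,"y": 0,"z": -75,"twist": 0},
  ],
)

```text
time: 15.88
eef_pos: [716.3, 66.6, 172.6]
eef_rot: [0.995, -0.102, -0.001, -0.0]
contact_force: [-1.1, 0.4, 0.2]
grip_width: -0.0
finger_force: 0.0
```

```bash
python3 - <<'E'
from g import *
st()
f=grab('side')
def red(f):
    h=cv2.cvtColor(f[0],cv2.COLOR_RGB2HSV);m=((h[...,1]>130)&((h[...,0]<7)|(h[...,0]>173))&(h[...,2]>60)).astype(np.uint8)
    k,l,s,c=cv2.connectedComponentsWithStats(m)
    for i in range(1,k):
        if s[i,4]>5: print(c[i].round(1),toS(ray(f,*c[i],126)).round(1))
red(f)
print(shift(toW([146,0,119])))
E
```

```text
t 15.88 S [144.    0.6 172.6] yawx -0.2046 Fsh [-1.2  0.2  0.2] w -0.0
[197.3  23. ] [  514.1 -1047.5   126. ]
[242.2  28.2] [  324.9 -1046.1   126. ]
[198.7 227.3] [106.7   2.6 126. ]
[ 76.3 381.6] [194.1 462.9 126. ]
[ 2.9  1.2 54. ]
```

Emit:
send_rows(
  targets=[
    {"hand": 0,"x": 3,"y": 1,"z": 30,"twist": 0},
    {"hand": 0,"x": 3,"y": 1,"z": 54,"twist": 0},
    {"hand": 0,"x": 3,"y": 1,"z": 54,"twist": 0},
    {"hand": 0,"x": -8,"y": 1,"z": 54,"twist": 0},
    {"hand": 0,"x": -14,"y": 1,"z": 54,"twist": 0},
    {"hand": 0,"x": -17,"y": 1,"z": 54,"twist": 0},
    {"hand": 0,"x": -20,"y": 1,"z": 54,"twist": 0},
    {"hand": 0,"x": -24,"y": 1,"z": 54,"twist": 0},
    {"hand": 0,"x": -28,"y": 1,"z": 54,"twist": 0},
    {"hand": 0,"x": -32,"y": 1,"z": 54,"twist": 0},
    {"hand": 0,"x": -36,"y": 1,"z": 54,"twist": 0},
    {"hand": 0,"x": -40,"y": 1,"z": 54,"twist": 0},
    {"hand": 0,"x": -44,"y": 1,"z": 54,"twist": 0},
    {"hand": 0,"x": -44,"y": 1,"z": 54,"twist": 0},
  ],
)

```text
time: 17.1
eef_pos: [671.9, 74.7, 119.2]
eef_rot: [0.995, -0.102, -0.001, 0.0]
contact_force: [0.2, -0.2, 0.3]
grip_width: 0.0
finger_force: 0.0
```

```bash
python3 -c "
from g import *
st()"
```

```text
t 17.1 S [ 98.9  -0.5 119.2] yawx -0.2034 Fsh [ 0.3 -0.2  0.3] w 0.0
```

```bash
python3 - <<'E'
from g import *
for n in('side','top'):
    f=grab(n);h=cv2.cvtColor(f[0],cv2.COLOR_RGB2HSV);m=((h[...,1]>130)&((h[...,0]<7)|(h[...,0]>173))&(h[...,2]>60)).astype(np.uint8)
    k,l,s,c=cv2.connectedComponentsWithStats(m)
    for i in range(1,k):
        p=toS(ray(f,*c[i],126))
        if s[i,4]>2 and abs(p[1])<60: print(n,s[i,4],p.round(1))
E
```

```text
side 33 [ 80.8   2.9 126. ]
```

The stud is moving with the finger, now at x ≈ 81. I'll push on to the stop.

Emit:
send_rows(
  targets=[
    {"hand": 0,"x": -3,"y": 0,"z": 0,"twist": 0},
    {"hand": 0,"x": -6,"y": 0,"z": 0,"twist": 0},
    {"hand": 0,"x": -9,"y": 0,"z": 0,"twist": 0},
    {"hand": 0,"x": -11,"y": 0,"z": 0,"twist": 0},
    {"hand": 0,"x": -12.5,"y": 0,"z": 0,"twist": 0},
    {"hand": 0,"x": -13.5,"y": 0,"z": 0,"twist": 0},
    {"hand": 0,"x": -14.5,"y": 0,"z": 0,"twist": 0},
    {"hand": 0,"x": -14.5,"y": 0,"z": 0,"twist": 0},
  ],
)

```text
time: 17.87
eef_pos: [658.6, 77.4, 119.3]
eef_rot: [0.995, -0.102, -0.0, 0.0]
contact_force: [0.5, -0.6, -0.5]
grip_width: 0.1
finger_force: 0.4
```

```bash
python3 -c "
from g import *
st()"
```

```text
t 17.87 S [ 85.3  -0.6 119.3] yawx -0.2039 Fsh [ 0.6 -0.5 -0.5] w 0.1
```

No stop felt yet, so I'll continue gently until the force rises.

Emit:
send_rows(
  targets=[
    {"hand": 0,"x": -1,"y": 0,"z": 0,"twist": 0},
    {"hand": 0,"x": -2,"y": 0,"z": 0,"twist": 0},
    {"hand": 0,"x": -3,"y": 0,"z": 0,"twist": 0},
    {"hand": 0,"x": -3,"y": 0,"z": 0,"twist": 0},
  ],
)

```text
time: 18.2
eef_pos: [658.3, 77.4, 119.7]
eef_rot: [0.995, -0.102, 0.003, -0.0]
contact_force: [7.9, -0.6, -4.8]
grip_width: -0.0
finger_force: 4.0
```

```bash
python3 -c "
from g import *
st()"
```

```text
t 18.2 S [ 85.   -0.6 119.7] yawx -0.2047 Fsh [ 7.9  1.  -4.8] w -0.0
```

Firm stop at TCP x ≈ 85, with 8 N, so the latch is home. Backing off and lifting.

Emit:
send_rows(
  targets=[
    {"hand": 0,"x": 4,"y": 0,"z": 0,"twist": 0},
    {"hand": 0,"x": 20,"y": 0,"z": 0,"twist": 0},
    {"hand": 0,"x": 25,"y": 0,"z": -30,"twist": 0},
    {"hand": 0,"x": 25,"y": 0,"z": -70,"twist": 0},
    {"hand": 0,"x": 25,"y": 0,"z": -105,"twist": 0},
    {"hand": 0,"x": 25,"y": 40,"z": -105,"twist": 0},
    {"hand": 0,"x": 25,"y": 80,"z": -105,"twist": 0},
    {"hand": 0,"x": 25,"y": 120,"z": -105,"twist": 0},
    {"hand": 0,"x": 25,"y": 160,"z": -105,"twist": 0},
    {"hand": 0,"x": 25,"y": 200,"z": -105,"twist": 0},
    {"hand": 0,"x": 25,"y": 200,"z": -105,"twist": 0},
    {"hand": 0,"x": 25,"y": 200,"z": -105,"twist": 0},
  ],
)

```text
time: 19.2
eef_pos: [638.6, -126.6, 224.0]
eef_rot: [0.994, -0.105, -0.001, 0.0]
contact_force: [0.8, 1.8, -0.8]
grip_width: 0.3
finger_force: 0.0
```

```bash
python3 chk2.py; python3 - <<'E'
from g import *
for n in('side','top'):
    f=grab(n);h=cv2.cvtColor(f[0],cv2.COLOR_RGB2HSV);m=((h[...,1]>130)&((h[...,0]<7)|(h[...,0]>173))&(h[...,2]>60)).astype(np.uint8)
    k,l,s,c=cv2.connectedComponentsWithStats(m)
    for i in range(1,k):
        p=toS(ray(f,*c[i],126))
        if s[i,4]>2 and abs(p[1])<60: print(n,s[i,4],p.round(1))
E
```

```text
t 19.2 S [ 107.5 -204.3  224. ] yawx -0.2103 Fsh [ 0.4  1.9 -0.8] w 0.3
pin 212.38 167.12 hole 212.5 167.21 28.0 [212.5 166.8]
pin 254.65 175.6 hole 257.62 175.4 48.0 [254.9 175.8]
side [[229.1, 256.0], [241.4, 222.6]] seated [[228.5, 255.6], [241.2, 226.1]]
left edge x 30 [176, 177, 175, 173, 167, 144, 109, 71, 73, 79, 87, 76]
left edge x 0 [169, 170, 171, 168, 159, 144, 98, 73, 78, 97, 105, 79]
left edge x -30 [175, 174, 172, 169, 157, 127, 83, 68, 64, 73, 73, 67]
left edge x -70 [176, 175, 175, 170, 153, 114, 77, 60, 62, 72, 76, 73]
far edge y 75 [175, 176, 174, 162, 137, 101, 69, 62, 61, 60, 56]
far edge y 40 [172, 174, 172, 164, 134, 99, 71, 60, 59, 59, 61]
far edge y -40 [167, 168, 168, 167, 150, 117, 73, 52, 44, 41, 40]
far edge y -75 [88, 89, 88, 89, 84, 71, 51, 38, 33, 32, 30]
near 75 [62, 61, 70, 85, 103, 123, 152, 170, 177, 177, 173]
near -75 [31, 32, 32, 47, 58, 64, 66, 78, 89, 91, 90]
side 36 [ 67.6   0.9 126. ]
top 26 [ 68.2   2.2 126. ]
```

The stud is at x ≈ 68 (home), the plate is unmoved and flat, and the robot is clear.

```bash
python3 -c "
from cell import ctrl
print(ctrl.job_done())"
```

```text
the job is handed in; nothing more can be done
None
```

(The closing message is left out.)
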